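# Square up the sample-cup stacks with a ruler

### The job

Hold the ruler by its blue grip and with its straight edge push all four stacks of sample cups, without touching them with the gripper, up against the wooden rail of the tray so that they stand in one straight line, and keep the row pressed there for a moment, gently but firmly (about 10 newtons in all, never more than 15). Then draw the ruler back a few centimetres clear of the cups and leave it lying flat on the tray floor. Keep the stacks upright and leave everything else where it is.

Things in the scene. Friction and masses are not known exactly. Their poses are not given: they have to be found in the camera images.
- tray: Tan woven-look serving tray, fixed, 340 mm (x) by 500 mm (y). Floor 4 mm thick: its top lies 4 mm above this origin, which is at table height. Rim 14 mm high, 8 mm thick; outer faces at x = -180 and +160 mm, y = +/-250 mm. x points from the front rim (nearest the robot) to the far side with the wooden rail, y along the row, z up. Sliding the four stacks takes 1 to 4 N in all.
- rail_nearest (a point): Point on the tray floor (tray x = 90 mm, y = 0, axes as the tray's): nearest setting of the wooden stop rail's front face. The rail (300 mm along y, 12 thick, 26 high) is parallel to the tray's y and clamped rigid with its face 0 to 45 mm beyond this point; the setting is not reported: see or feel it. There the push force rises steeply. A stack touching it has its centre 24 mm before its face.
- ruler: Aluminium ruler, loose, about 0.22 kg: flat blade 260 mm long (y), 60 mm wide (x), 4 mm thick, lying on the tray floor between the front rim and the cups, with a blue upright finger grip on it. Origin on the underside below the middle of the grip; the grip is 12 mm thick (x), 100 mm long (y) and reaches from 4 to 44 mm above the underside. The straight pushing edge is at x = +40 mm, facing the cups and the rail; the back edge at x = -20 mm. z up.
- cups_a: Stack of upside-down cream sample cups, loose, one rigid piece of about 0.09 kg, 48 mm high: ribbed cylinder of radius 24 mm from the tray floor up to 18 mm, tapering above that. Origin: centre of its underside, z up. The four stacks stand in a ragged row about 66 mm apart in the tray's y, in any order, centres at tray x = -5 to 45 mm.
- cups_b: Stack of upside-down cream sample cups, loose, one rigid piece of about 0.09 kg, 54 mm high: ribbed cylinder of radius 24 mm from the tray floor up to 24 mm, tapering above that. Origin: centre of its underside, z up. The four stacks stand in a ragged row about 66 mm apart in the tray's y, in any order, centres at tray x = -5 to 45 mm.
- cups_c: Stack of upside-down cream sample cups, loose, one rigid piece of about 0.09 kg, 60 mm high: ribbed cylinder of radius 24 mm from the tray floor up to 30 mm, tapering above that. Origin: centre of its underside, z up. The four stacks stand in a ragged row about 66 mm apart in the tray's y, in any order, centres at tray x = -5 to 45 mm.
- cups_d: Stack of upside-down cream sample cups, loose, one rigid piece of about 0.09 kg, 66 mm high: ribbed cylinder of radius 24 mm from the tray floor up to 36 mm, tapering above that. Origin: centre of its underside, z up. The four stacks stand in a ragged row about 66 mm apart in the tray's y, in any order, centres at tray x = -5 to 45 mm.
- spoon_long: Steel measuring spoon lying at one end of the tray, 130 mm long overall, bowl 28 mm across; bystander. Origin under its bowl.
- spoon_short: Steel measuring spoon beside it, 110 mm long overall, bowl 34 mm across; bystander. Origin under its bowl.
- jar_lid: White disc lid, 60 mm across, 12 mm high, at the other end of the tray; bystander. Origin under its centre.
- sugar_jar: Tan closed jar, 104 mm across, 160 mm high, on the table left of the tray; bystander. Origin under its centre.
- pump_bottle: White pump bottle with a green band, 64 mm across, 191 mm high, on the table left of the tray; bystander. Origin under its centre.
- mug: Blue mug, 80 mm across, 90 mm high, on the table right of the tray; bystander. Origin under its centre.
Mind the look-alikes: they are no part of the job. What is shaped like the cups_b but turquoise is not meant.

How it is judged:
By the outcome, as a careful person would: the job done as asked, in the order asked, and still so for the second after the job is handed in, with the robot touching nothing.
It also fails if it takes over 64 s, if anything falls off the work surface, if the arm or the gripper's body presses on something with over 40 N, if the wrist force passes 120 N, or if a joint passes its speed limit or range.

### The arm

A 6-joint arm with a two-finger parallel gripper is mounted at the origin on the work surface. World frame = base frame: x ahead of the robot, y to its left, z up, the work surface at z = 0. Lengths are in m, angles in degrees, forces in N, time in s.
With the tool pointing down it reaches from about 0.4 to 0.825 m from the base axis. Payload 7 kg.
Tool frame: the origin (TCP) lies at the very end of the fingers, on their centre line; the grasp point (between the pads) lies 19 mm behind it; x points along the fingers, z is the direction in which the jaws open and shut, and the axes are right-handed (so a half turn about x gives the same grasp; the last joint's range is limited). The gripper opens to 88 mm and grips with 3 to 60 N. Pads are 19 mm wide; open, the fingers measure 130 mm over their backs; the gripper's body (78 mm by 193 mm) begins 47 mm behind the grasp point.
Start: joints at [89.215, 20.546, 0.682, 0, -70.136, -16.507], TCP at [0.201, 0.644, 0.227] pointing down, gripper open.
Joint ranges: [-176.03, 176.03], [-82.01, 121.73], [-58.28, 71.71], [-173.87, 95.51], [-174.79, -0.11], [-173.66, 173.66]. Speed limits (degrees/s): [136.94, 136.94, 172.46, 180, 180, 180].

### API

Orientations are given as [roll, pitch, yaw] about the fixed x, y, z axes, in that order (R = Rz(yaw) Ry(pitch) Rx(roll)).
In Python, from plant import * gives the robot as it stands.
- The arm moves only by the tool arm_command, never from a script. Its argument "commands" is one flat list of numbers, 5 for each row, row after row: the shift along the tool's x, y, z in mm, then the turn about the tool's x in degrees, then the opening in per cent of the stroke, from 0 (shut) to 100 (fully open). A call has 1 to 5 rows; each row shifts and turns the pose as measured when the row begins, along the tool's axes as they then stand; what a row does not reach is not made up. A row lasts 1/8 s, in which the tool goes at most 62.5 mm and 10.7 degrees, less where a joint would pass 70% of its speed; a pose out of reach is approached as far as the arm can. A call is refused whole if a number of a shift passes 62.5 or a number of a turn 10.7, either way. A call with a gripper value outside its range is refused whole. The fingers move at their own pace and stop on an object; the grip force is fixed at half the most. Time passes only in rows, so rows that do not move let the fingers close. It gives the time, the measured TCP pose, the force and the opening at its end, in the units of the state.
- get_obs(): the state, without advancing time (a new reading comes with each control period).
- snapshot(name): name is "scene" or "side" or "wrist"; returns a dict with "frame" (480x640x3 uint8, blue, green, red), "fov_y" (degrees; the focal length in pixels is half the picture's height over the tangent of half this angle, whatever the lens; pixels are square), "cx", "cy" (the principal point, pixels), "dist" ([k1, k2, p1, p2, k3] as OpenCV has them; the pictures are not rectified), "world_to_cam" (4x4, takes a point from world to camera coordinates). Camera axes: x right, y up, looking along -z (the intrinsics and any distortion apply to the point x, -y, -z); pixel columns grow to the right and rows downward; lengths in m; the calibration is good to about 2 mm. A picture is of the moment at which its call begins. There is no depth.
- close_job(): hands the job in, once; it reports no verdict.
The state is a dict: "clock": time; "joint_pos": joint angles; "qvel": joint speeds; "tau": joint torques, N m; "tool_pos": TCP position; "orientation": TCP orientation; "force": force on the tool from outside, world axes, zero at the start; "moment": the same for the moment, N m; "opening": finger opening in m.
Only numpy, scipy, OpenCV 4.12 (cv2) and the standard library are available. Lean on these libraries where they do the work, as an engineer would, in place of code of your own. Each camera call takes 0.05 s, during which the arm holds its last target. There are 200 camera calls.

## Working session

There is one attempt and no reset: what is moved stays moved. The work goes in short steps, Python scripts to look and compute and a tool call to move; the robot and the scene stay as the last step left them, time stands still between calls to the robot, and variables do not carry over. Pictures are saved under pics/ and viewed, about 8 in all and at most 12, crops included, and the job is handed in when it is done.

Besides the shell and the picture viewer there is one more tool, called after ">>>" by a JSON object that holds its "api" and its "payload", one argument or row to a line. arm_command: Moves the arm, as the interface text tells. Its arguments: {"type":"object","properties":{"commands":{"type":"array"}},"required":["commands"]}

```bash
mkdir -p pics
cat > h.py <<'E'
from plant import *
import numpy as np, cv2
def K(s):
    f=240/np.tan(np.radians(s["fov_y"])/2); return np.array([[f,0,s["cx"]],[0,f,s["cy"]],[0,0,1.]])
def ray(s,uv):
    p=cv2.undistortPoints(np.array(uv,float).reshape(-1,1,2),K(s),np.array(s["dist"],float))[:,0]
    W=np.array(s["world_to_cam"]);R=W[:3,:3];o=-R.T@W[:3,3]
    d=np.c_[p[:,0],-p[:,1],-np.ones(len(p))]@R
    return o,d
def onz(s,uv,z):
    o,d=ray(s,uv); return o+d*((np.asarray(z)-o[2])/d[:,2])[:,None]
def proj(s,P):
    W=np.array(s["world_to_cam"]);c=np.asarray(P,float)@W[:3,:3].T+W[:3,3]
    c=c*[1,-1,-1]
    return cv2.projectPoints(c,np.zeros(3),np.zeros(3),K(s),np.array(s["dist"],float))[0][:,0]
def save(n,f): cv2.imwrite("pics/"+n+".png",f)
import pickle
def take(cam,n):
    s=snapshot(cam); save(n,s["frame"]); pickle.dump(s,open(n+".pkl","wb")); return s
def load(n): return pickle.load(open(n+".pkl","rb"))
E
python3 - <<'E'
from h import *
print(get_obs())
for c in("scene","side","wrist"):
    s=take(c,c+"0"); W=np.array(s["world_to_cam"]); print(c,s["fov_y"],s["cx"],s["cy"],s["dist"],(-W[:3,:3].T@W[:3,3]).round(3))
E
```

```text
{'clock': 0.0, 'joint_pos': array([ 8.92141871e+01,  2.05917526e+01,  6.35315887e-01, -1.87905380e-02,
       -7.01362262e+01, -1.65057771e+01]), 'qvel': array([ 0.0134088 ,  0.05816516, -0.11048656,  0.04573547, -0.01353812,
        0.05598182]), 'tau': array([ 8.45148634e-05, -5.82722747e+01,  2.93042600e+01,  6.99670047e+00,
        6.81356833e-03, -1.50049505e-04]), 'tool_pos': array([0.2005348 , 0.64402626, 0.225635  ]), 'orientation': array([   5.71434212,   89.90566791, -101.583647  ]), 'force': array([ 0.75725788, -0.08674661,  0.75712344]), 'moment': array([-0.01577674, -0.02765509, -0.04721576]), 'opening': 0.08732346016860268}
scene 52.66596443797289 313.78091109196805 246.69197826739475 [-0.09793441  0.          0.          0.          0.        ] [ 1.122 -0.598  0.779]
side 49.13529129161564 326.3569897054987 230.89213908473226 [-0.14237537  0.          0.          0.          0.        ] [0.101 0.585 0.906]
wrist 64.5707146871107 316.2734375074294 241.07130548162598 [0.01355411 0.         0.         0.         0.        ] [0.273 0.622 0.384]
```

View pics/scene0.png

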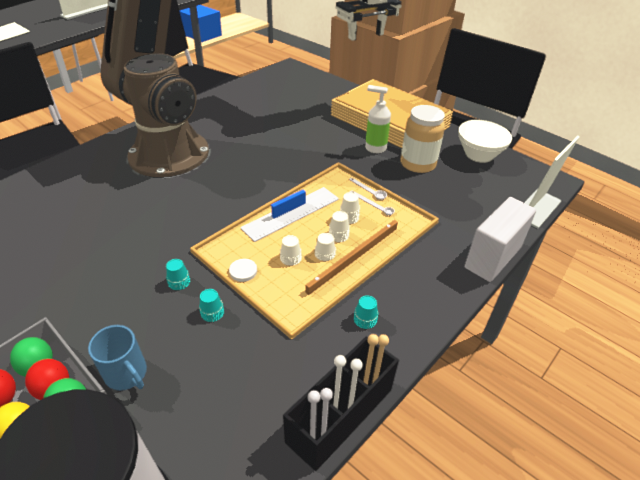

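View pics/wrist0.png

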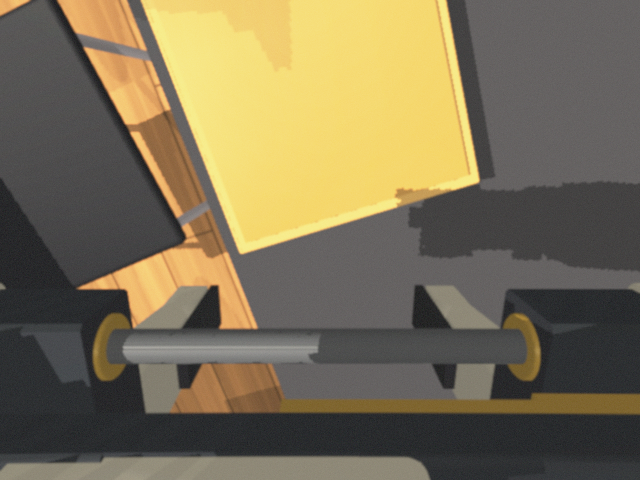

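The scene picture shows the ruler grip at (289,203) and the white stacks at (290,250), (325,246), (340,226) and (351,207). The rail runs (308,288)–(397,228). Possible mix-ups are the turquoise cups at (177,274), (210,305) and (366,312), which stand outside the tray and are not wanted, and the white lid at (243,270). The blue grip is unique; the blue mug at (118,357) is not it. Next is a close crop plus the side view.

Run:
```python
from h import *
f=load("scene0")["frame"][155:335,180:445]
save("c1",cv2.resize(f,None,fx=3,fy=3,interpolation=cv2.INTER_CUBIC))
```

```text
(no output)
```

View pics/c1.png

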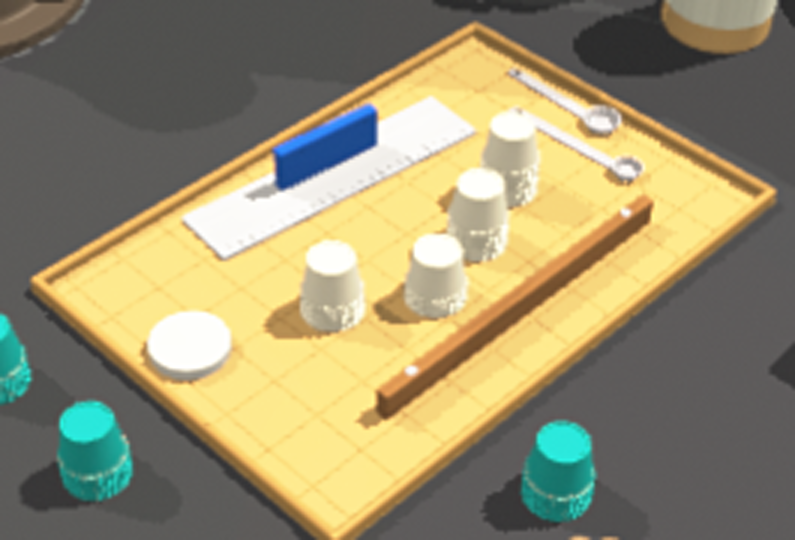

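View pics/side0.png

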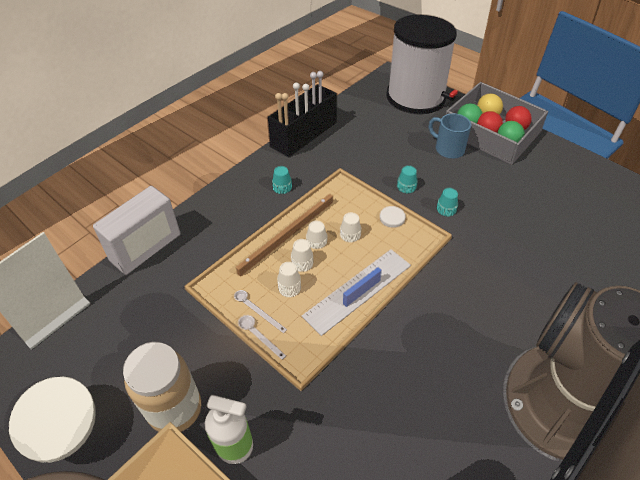

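The crop shows the tray corners at crop (475,23), (776,192), (333,535), (32,280), and the blade at (185,215), (433,98), (475,130), (225,256). The grip top runs (275,150)–(378,107) and the rail top front edge (378,395)–(645,200). The side view agrees. Now I'll fit the poses.

```bash
cat > fit.py <<'E'
from h import *
from scipy.optimize import least_squares
def tf(p,L):
    a=p[2];c,s=np.cos(a),np.sin(a);L=np.asarray(L,float)
    return np.c_[p[0]+c*L[:,0]-s*L[:,1],p[1]+s*L[:,0]+c*L[:,1],L[:,2]]
def inv(p,P):
    a=p[2];c,s=np.cos(a),np.sin(a);d=np.asarray(P)[:,:2]-p[:2]
    return np.c_[c*d[:,0]+s*d[:,1],-s*d[:,0]+c*d[:,1]]
def fit(p0,obs):
    r=lambda p:np.concatenate([(proj(s,tf(p,L))-uv).ravel() for s,L,uv in obs])
    q=least_squares(r,p0,x_scale=[.1,.1,.3]); return q.x,q.fun
E
python3 - <<'E'
from fit import *
A=load("scene0");B=load("side0")
cr=lambda l:(np.array(l,float)+.5)/3-.5+[180,155]
z=.014
T=[[-.18,.25,z],[.16,.25,z],[.16,-.25,z],[-.18,-.25,z]]
ua=cr([(475,23),(776,192),(333,535),(32,280)])
g=onz(A,ua,np.full(4,z));print(g.round(3))
c=g.mean(0);e=g[1]-g[0];p0=[c[0],c[1],np.arctan2(e[1],e[0])]
p,f=fit(p0,[(A,T,ua),(B,T,[(302,384),(187,289),(341,170),(451,237)])]);print("tray",p,f.round(1))
zb=.008
R=[[-.02,-.13,zb],[-.02,.13,zb],[.04,.13,zb],[.04,-.13,zb]]
G=[[0,-.05,.048],[0,.05,.048]]
ur=cr([(185,215),(433,98),(475,130),(225,256)])
g=onz(A,ur,np.full(4,zb));c=g.mean(0)
r,f=fit([c[0],c[1],p[2]],[(A,R,ur)]);print("ruler",r,f.round(1))
print("in tray",inv(p,[r[:2]]),np.degrees(r[2]-p[2]), "yaw",np.degrees(r[2]),np.degrees(p[2]))
print("grip",inv(r,onz(A,cr([(277,152),(377,107)]),np.full(2,.048))))
# cups tops (h unknown order: try), rail
print("rail",inv(p,onz(A,cr([(378,395),(645,200)]),np.full(2,.03))))
for n,uv in dict(sc=cr([(333,256),(437,248),(480,183),(512,124)]),sd=[(351,220),(317,228),(301,248),(289,270)]).items():
  s=A if n=="sc" else B
  for h in(.052,.058,.064,.07): print(n,h,inv(p,onz(s,uv,np.full(4,h))).round(3).tolist())
save("x",A["frame"])
E
```

```text
[[ 0.403  0.292  0.014]
 [ 0.74   0.28   0.014]
 [ 0.719 -0.212  0.014]
 [ 0.388 -0.203  0.014]]
tray [ 0.56871361  0.04144295 -0.03211134] [-0.5 -1.7  0.1 -1.7  0.1  0.9 -1.6 -1.7 -0.4  4.  -2.6 -3.5 -0.8 -3.
  1.9 -3. ]
ruler [ 0.44762919  0.05421099 -0.14174011] [-0.7  0.4 -0.1 -0.6  0.8 -0.2 -0.   0.1]
in tray [[-0.12143193  0.00887394]] -6.281265755421809 yaw -8.121109962006832 -1.8398442065850236
grip [[ 0.0013162  -0.05095748]
 [ 0.00369234  0.04855542]]
rail [[ 0.10308101 -0.15380522]
 [ 0.10446961  0.14163773]]
sc 0.052 [[-0.003, -0.096], [0.044, -0.035], [0.016, 0.043], [-0.016, 0.116]]
sc 0.058 [[0.002, -0.1], [0.049, -0.04], [0.021, 0.037], [-0.011, 0.11]]
sc 0.064 [[0.007, -0.105], [0.053, -0.045], [0.025, 0.032], [-0.006, 0.104]]
sc 0.07 [[0.011, -0.109], [0.057, -0.05], [0.03, 0.026], [-0.002, 0.098]]
sd 0.052 [[-0.001, -0.099], [0.039, -0.031], [0.026, 0.033], [0.004, 0.092]]
sd 0.058 [[-0.004, -0.095], [0.036, -0.027], [0.022, 0.037], [0.0, 0.095]]
sd 0.064 [[-0.007, -0.09], [0.032, -0.023], [0.019, 0.04], [-0.003, 0.098]]
sd 0.07 [[-0.011, -0.086], [0.028, -0.019], [0.015, 0.044], [-0.006, 0.101]]
```

```bash
cat > go.py <<'E'
from h import *
from scipy.spatial.transform import Rotation as Ro
def plan(xyz,yaw):
    "tool-frame shift (mm) and turn (deg) to bring TCP to xyz with tool z at yaw (mod 180)"
    o=get_obs();R=Ro.from_euler("xyz",o["orientation"],degrees=True).as_matrix()
    d=R.T@(np.array(xyz)-o["tool_pos"])*1e3
    zy=np.degrees(np.arctan2(R[1,2],R[0,2]))
    t=(yaw-zy+90)%180-90   # world turn about +z; tool x is down -> negative
    print("clock",o["clock"],"tcp",o["tool_pos"].round(4),"zyaw %.2f"%zy,"toolR",R.round(3).tolist())
    print("shift",d.round(1),"turn about tool x %.2f"%(-t),"j6",o["joint_pos"].round(1)[[0,5]],"F",o["force"].round(2),"M",o["moment"].round(3),"open",round(o["opening"],4))
E
python3 -c "
from go import *
plan([.4476,.0542,.15],-8.12)"
```

```text
clock 0.15 tcp [0.2005 0.6441 0.2259] zyaw -107.30 toolR [[-0.0, 0.955, -0.297], [-0.001, -0.297, -0.955], [-1.0, 0.0, 0.001]]
shift [ 76.5 411.3 489.7] turn about tool x 80.82 j6 [ 89.2 -16.5] F [ 0.34  0.11 -0.08] M [-0.012  0.055  0.016] open 0.0877
```

```bash
cat >> go.py <<'E'
def rows(xyz,yaw,n):
    "arc about the base axis in n rows"
    o=get_obs();p=o["tool_pos"];R=Ro.from_euler("xyz",o["orientation"],degrees=True).as_matrix()
    zy=np.degrees(np.arctan2(R[1,2],R[0,2]));t=(yaw-zy+90)%180-90
    a=np.arctan2([p[1],xyz[1]],[p[0],xyz[0]]);r=np.hypot([p[0],xyz[0]],[p[1],xyz[1]])
    s=np.linspace(0,1,n+1);A=a[0]+s*(a[1]-a[0]);Q=r[0]+s*(r[1]-r[0])
    P=np.c_[Q*np.cos(A),Q*np.sin(A),p[2]+s*(xyz[2]-p[2])]
    for i in range(n):
        Ri=Ro.from_euler("z",s[i]*t,degrees=True).as_matrix()@R
        print((Ri.T@(P[i+1]-P[i])*1e3).round(1),round(-t/n,2))
E
python3 -c "
from go import *
rows([.4476,.0542,.25],-8.12,14)"
```

```text
[-1.7 54.  18.2] 5.77
[-1.7 53.  17.2] 5.77
[-1.7 52.  16.2] 5.77
[-1.7 51.  15.2] 5.77
[-1.7 49.9 14.3] 5.77
[-1.7 48.9 13.4] 5.77
[-1.7 47.8 12.6] 5.77
[-1.7 46.7 11.8] 5.77
[-1.7 45.7 11.1] 5.77
[-1.7 44.6 10.4] 5.77
[-1.7 43.4  9.7] 5.77
[-1.7 42.3  9.1] 5.77
[-1.7 41.2  8.6] 5.77
[-1.7 40.1  8.1] 5.77
```

>>> {"api": "arm_command", "payload": {
  "commands": [-20,0,0,0,35,-5,54,18,5.8,35,-2,53,17,5.8,35,-2,52,16,5.8,35,-2,51,15,5.8,35]
}}

```text
clock: 0.78
tool_pos: [0.3609, 0.4915, 0.2549]
orientation: [30.3, 89.7, -100.6]
force: [0.8, 0.1, -0.1]
opening: 0.0432
```

>>> {"api": "arm_command", "payload": {
  "commands": [0,50,14,5.8,35,0,49,13,5.8,35,0,48,13,5.8,35,0,47,12,5.8,35,0,46,11,5.8,35]
}}

```text
clock: 1.4
tool_pos: [0.4589, 0.2562, 0.255]
orientation: [55.1, 89.5, -105.9]
force: [0.5, 0.4, 0.1]
opening: 0.0305
```

```bash
python3 -c "
from go import *
plan([.4476,.0542,.15],-8.12)
rows([.4476,.0542,.18],-8.12,9)"
```

```text
clock 1.4 tcp [0.4589 0.2562 0.255 ] zyaw -160.93 toolR [[-0.002, 0.327, -0.945], [-0.008, -0.945, -0.327], [-1.0, 0.007, 0.005]]
shift [106.6 186.5  76.2] turn about tool x 27.19 j6 [ 50.7 -31.7] F [0.54 0.44 0.11] M [ 0.14  -0.146 -0.035] open 0.0305
[ 8.5 23.5  4.7] 3.02
[ 8.5 23.2  4.5] 3.02
[ 8.5 22.9  4.4] 3.02
[ 8.5 22.5  4.2] 3.02
[ 8.5 22.2  4.1] 3.02
[ 8.5 21.9  3.9] 3.02
[ 8.5 21.6  3.8] 3.02
[ 8.5 21.3  3.7] 3.02
[ 8.5 21.   3.5] 3.02
```

>>> {"api": "arm_command", "payload": {
  "commands": [9,47,9,6,35,9,46,9,6,35,18,45,8,6,35,18,40,8,5,35,18,10,4,4,35]
}}

```text
clock: 2.02
tool_pos: [0.4515, 0.0579, 0.1834]
orientation: [99.3, 89.7, -89.8]
force: [0.4, 0.2, -0.6]
opening: 0.0305
```

>>> {"api": "arm_command", "payload": {
  "commands": [0,0,0,0,35]
}}

```text
clock: 2.15
tool_pos: [0.4504, 0.0567, 0.1825]
orientation: [82.2, 89.6, -106.9]
force: [0.5, 1.2, 0.5]
opening: 0.0306
```

```bash
python3 -c "
from go import *
plan([.4476,.0542,.15],-8.12)
take('wrist','w1');take('side','s1')"
```

```text
clock 2.15 tcp [0.4504 0.0567 0.1825] zyaw 170.90 toolR [[-0.002, -0.158, -0.987], [-0.007, -0.987, 0.158], [-1.0, 0.007, 0.001]]
shift [32.5  2.7  2.3] turn about tool x -0.98 j6 [ 32.4 -41.7] F [0.52 1.22 0.47] M [ 0.131 -0.037 -0.061] open 0.0306
```

View pics/w1.png

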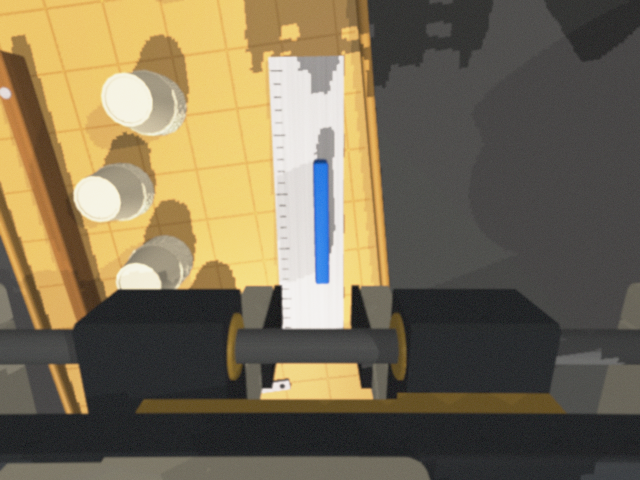

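The wrist view shows the grip top from (320,161) to (322,282) and the blade edges at columns 270–343. The ruler is clear to grasp.

```bash
python3 -c "
from go import *
s=load('w1')
g=onz(s,[(320.5,162),(322,282)],np.full(2,.048));print(g.round(4),np.linalg.norm(g[1]-g[0]),g.mean(0))
d=g[1]-g[0];y=np.degrees(np.arctan2(d[1],d[0]))-90;print(y)
b=onz(s,[(270,57),(343,57)],np.full(2,.008));print(b.round(4))
e=onz(s,[(276,180),(282,275),(343,180),(344,275)],np.full(4,.008));print(e.round(4),np.degrees(np.arctan2(*(e[1]-e[0])[[1,0]])),np.degrees(np.arctan2(*(e[3]-e[2])[[1,0]])))
plan([*g.mean(0)[:2],.015],y)
"
```

```text
[[0.4377 0.0047 0.048 ]
 [0.4516 0.1015 0.048 ]] 0.09773704770582237 [0.44463433 0.05310492 0.048     ]
-8.2131500248327
[[ 0.4647 -0.0799  0.008 ]
 [ 0.4071 -0.0706  0.008 ]]
[[0.4784 0.0169 0.008 ]
 [0.4895 0.1048 0.008 ]
 [0.4207 0.0261 0.008 ]
 [0.4321 0.114  0.008 ]] 82.8322369312929 82.6044503543126
clock 2.25 tcp [0.4519 0.0581 0.1839] zyaw 171.05 toolR [[0.0, -0.156, -0.988], [-0.006, -0.988, 0.156], [-1.0, 0.006, -0.001]]
shift [169.    5.1   6.6] turn about tool x -0.74 j6 [ 32.5 -41.6] F [ 0.1   0.89 -0.17] M [ 0.198 -0.073  0.002] open 0.0306
```

>>> {"api": "arm_command", "payload": {
  "commands": [40,5,6,-1,35,40,0,0,0,35,30,0,0,0,35,0,0,0,0,35]
}}

```text
clock: 2.75
tool_pos: [0.4505, 0.0586, 0.0756]
orientation: [171.8, 89.5, -15.5]
force: [-0.4, -0.3, 1.0]
opening: 0.0303
```

```bash
python3 -c "
from go import *
plan([.4453,.0535,.015],-7.8)"
```

```text
clock 2.75 tcp [0.4505 0.0586 0.0756] zyaw 172.70 toolR [[0.009, -0.127, -0.992], [-0.002, -0.992, 0.127], [-1.0, 0.001, -0.009]]
shift [60.6  5.7  5.1] turn about tool x 0.50 j6 [ 32.7 -40.5] F [-0.36 -0.34  1.03] M [ 0.116  0.021 -0.006] open 0.0303
```

>>> {"api": "arm_command", "payload": {
  "commands": [5,6,5,0,35,0,0,0,0,35]
}}

```text
clock: 3.0
tool_pos: [0.4463, 0.0546, 0.0726]
orientation: [-178.2, 89.3, -5.3]
force: [0.3, 0.1, -0.4]
opening: 0.0306
```

```bash
python3 -c "
from go import *
plan([.4453,.0535,.015],-7.8)
take('wrist','w2')
plan([.4453,.0535,.015],-7.8)"
```

```text
clock 3.0 tcp [0.4463 0.0546 0.0726] zyaw 172.85 toolR [[0.012, -0.124, -0.992], [-0.001, -0.992, 0.124], [-1.0, -0.0, -0.012]]
shift [57.6  1.2  1.6] turn about tool x 0.65 j6 [ 32.6 -40.2] F [ 0.28  0.11 -0.36] M [ 0.102 -0.094  0.023] open 0.0306
clock 3.05 tcp [0.4471 0.0549 0.073 ] zyaw 172.86 toolR [[0.013, -0.124, -0.992], [-0.001, -0.992, 0.124], [-1.0, -0.001, -0.013]]
shift [58.   1.7  2.3] turn about tool x 0.66 j6 [ 32.6 -40.2] F [-0.02 -0.17  0.31] M [ 0.129 -0.109 -0.019] open 0.0303
```

View pics/w2.png

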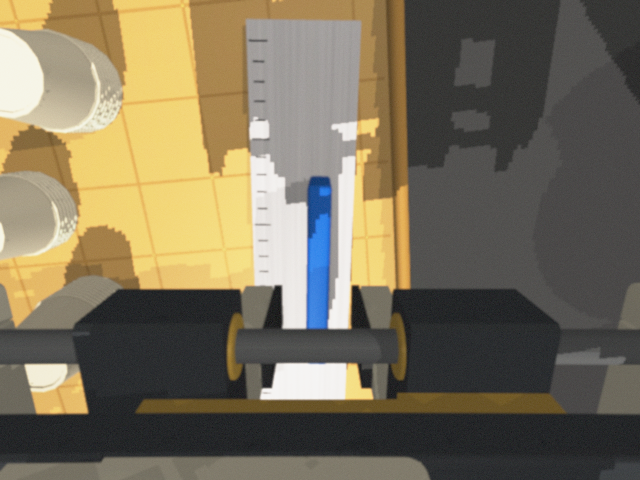

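The grip is centred between the fingers (columns 308–330, gap centre about 317). Descending.

>>> {"api": "arm_command", "payload": {
  "commands": [20,1,1,0,35,20,0,0,0,35,12,0,0,0,35,0,0,0,0,35]
}}

```text
clock: 3.55
tool_pos: [0.4502, 0.056, 0.0237]
orientation: [-163.4, 88.8, 9.5]
force: [0.0, -0.7, -0.1]
opening: 0.031
```

```bash
python3 -c "
from go import *
plan([.4453,.0535,.015],-7.8)"
```

```text
clock 3.55 tcp [0.4502 0.056  0.0237] zyaw 172.93 toolR [[0.021, -0.123, -0.992], [0.004, -0.992, 0.123], [-1.0, -0.006, -0.02]]
shift [8.6 3.1 4.8] turn about tool x 0.73 j6 [ 32.5 -40.3] F [ 0.01 -0.75 -0.13] M [0.089 0.025 0.018] open 0.031
```

>>> {"api": "arm_command", "payload": {
  "commands": [8,3,5,0,35,0,0,0,0,35]
}}

```text
clock: 3.8
tool_pos: [0.4453, 0.0538, 0.0161]
orientation: [-162.1, 88.7, 10.9]
force: [0.6, 0.1, -0.3]
opening: 0.0308
```

```bash
python3 -c "
from go import *
plan([.4453,.0535,.015],-7.8)"
```

```text
clock 3.8 tcp [0.4453 0.0538 0.0161] zyaw 172.93 toolR [[0.022, -0.123, -0.992], [0.004, -0.992, 0.123], [-1.0, -0.007, -0.022]]
shift [ 1.1  0.3 -0. ] turn about tool x 0.73 j6 [ 32.7 -40.5] F [ 0.55  0.08 -0.31] M [0.07  0.013 0.012] open 0.0308
```

Close the gripper.

>>> {"api": "arm_command", "payload": {
  "commands": [0,0,0,0,0,0,0,0,0,0,0,0,0,0,0,0,0,0,0,0]
}}

```text
clock: 4.3
tool_pos: [0.446, 0.0542, 0.017]
orientation: [-160.8, 88.6, 12.2]
force: [0.8, -0.2, -1.5]
opening: 0.012
```

```bash
python3 -c "
from go import *
plan([.4453,.0535,.015],-7.8)"
```

```text
clock 4.3 tcp [0.446  0.0542 0.017 ] zyaw 172.94 toolR [[0.024, -0.123, -0.992], [0.005, -0.992, 0.123], [-1.0, -0.008, -0.023]]
shift [2.  0.8 0.6] turn about tool x 0.74 j6 [ 32.7 -40.5] F [ 0.8  -0.17 -1.46] M [ 0.165  0.113 -0.014] open 0.012
```

```bash
python3 -c "
from go import *
s=load('w1');f=s['frame'];hsv=cv2.cvtColor(f,cv2.COLOR_BGR2HSV)
for v in (70,100,150,200,250): print(v,[tuple(int(c) for c in hsv[v,u]) for u in range(0,110,6)])
for v in (120,200,270): print(v,[(u,*(int(c) for c in hsv[v,u])) for u in range(350,392,3)])
"
```

```text
70 [(15, 163, 193), (15, 159, 152), (16, 154, 101), (15, 154, 93), (15, 156, 90), (19, 147, 154), (19, 149, 223), (22, 140, 237), (21, 140, 237), (21, 142, 237), (20, 146, 234), (19, 152, 230), (19, 155, 228), (19, 150, 230), (20, 145, 234), (21, 135, 238), (21, 140, 238), (22, 140, 239), (22, 138, 239)]
100 [(18, 148, 220), (14, 157, 192), (15, 167, 197), (14, 150, 112), (14, 164, 98), (15, 152, 97), (15, 157, 91), (18, 144, 158), (21, 141, 237), (22, 137, 239), (21, 140, 237), (22, 137, 239), (19, 156, 226), (22, 138, 238), (21, 136, 238), (21, 137, 239), (21, 139, 238), (25, 44, 244), (25, 19, 246)]
150 [(21, 138, 238), (21, 141, 238), (21, 138, 238), (17, 150, 211), (15, 167, 186), (15, 172, 194), (14, 138, 96), (16, 153, 90), (14, 137, 95), (18, 143, 134), (18, 144, 158), (20, 138, 238), (22, 140, 238), (21, 138, 239), (21, 144, 238), (22, 139, 238), (22, 138, 239), (21, 138, 238), (19, 143, 226)]
200 [(19, 155, 117), (19, 145, 227), (21, 137, 238), (21, 137, 238), (21, 138, 238), (21, 136, 238), (17, 155, 187), (15, 162, 175), (15, 163, 167), (14, 148, 100), (14, 145, 97), (14,
[... 596 characters left out ...]
374, 18, 163, 214), (377, 12, 44, 86), (380, 60, 6, 81), (383, 10, 9, 81), (386, 0, 3, 77), (389, 12, 16, 82)]
200 [(350, 21, 143, 235), (353, 21, 145, 235), (356, 20, 143, 234), (359, 20, 142, 235), (362, 20, 139, 236), (365, 19, 150, 223), (368, 19, 143, 224), (371, 18, 143, 217), (374, 17, 156, 172), (377, 19, 146, 231), (380, 18, 166, 216), (383, 19, 96, 98), (386, 45, 12, 82), (389, 35, 19, 79)]
270 [(350, 23, 118, 244), (353, 23, 118, 244), (356, 23, 122, 243), (359, 22, 131, 241), (362, 23, 124, 242), (365, 23, 122, 243), (368, 23, 126, 242), (371, 22, 130, 240), (374, 21, 128, 233), (377, 19, 139, 222), (380, 18, 157, 175), (383, 19, 144, 233), (386, 17, 158, 215), (389, 16, 48, 90)]
```

```bash
python3 -c "
from fit import *
s=load('w1');p=[.56871,.04144,-.03211]
a=onz(s,[(8,70),(16,100),(33,150),(51,200),(65,250)],np.full(5,.03))
b=onz(s,[(375.5,120),(382,200),(388,270)],np.full(3,.014))
for q in(a,b):
  m=np.polyfit(q[:,1],q[:,0],1);print(q.round(4)[:,:2].tolist(),'yaw',-np.degrees(np.arctan(m[0])),inv(p,q).round(4).tolist())
cup=onz(s,[(141,102),(98,199),(141,287)],[.064,.06,.066]);print(inv(p,cup).round(3).tolist())
"
```

```text
[[0.6579, -0.097], [0.6601, -0.0761], [0.6611, -0.0387], [0.6612, 0.0017], [0.6645, 0.0447]] yaw -2.241161251466455 [[0.0936, -0.1355], [0.0951, -0.1146], [0.0949, -0.0772], [0.0937, -0.0368], [0.0957, 0.0064]]
[[0.3878, -0.0189], [0.3899, 0.0479], [0.3917, 0.1132]] yaw -1.6551831665516052 [[-0.1788, -0.0661], [-0.1789, 0.0007], [-0.1793, 0.066]]
[[-0.013, -0.097], [0.038, -0.036], [0.021, 0.035]]
```

>>> {"api": "arm_command", "payload": {
  "commands": [-3,0,0,0,0,0,3,-5,-2.6,0,0,3,-5,-2.6,0,0,0,0,0,0]
}}

```text
clock: 4.8
tool_pos: [0.4546, 0.0467, 0.0203]
orientation: [-166.8, 88.7, 11.5]
force: [-0.1, 0.6, -1.5]
opening: 0.012
```

```bash
cat >> go.py <<'E'
from fit import inv,tf
TR=[.56871,.04144,np.radians(-1.9)]
def tray(x,z=.0185,y=.0,yaw=-1.9):
    o=get_obs();print("in tray",(inv(TR,[o["tool_pos"]])*1e3).round(1))
    q=tf(TR,[[x,y,z]])[0]; plan(q,yaw)
E
python3 -c "
from go import *
tray(-.08)"
```

```text
in tray [[-114.2    1.5]]
clock 4.8 tcp [0.4546 0.0467 0.0203] zyaw 178.26 toolR [[0.022, -0.03, -0.999], [0.005, -1.0, 0.03], [-1.0, -0.005, -0.022]]
shift [  2.5   1.6 -34.2] turn about tool x 0.16 j6 [ 31.1 -33.5] F [-0.05  0.57 -1.48] M [ 0.087  0.08  -0.042] open 0.012
```

>>> {"api": "arm_command", "payload": {
  "commands": [1,1.5,-11,0,0,0.5,0,-11,0,0,0.5,0,-11,0,0,0,0,0,0,0]
}}

```text
clock: 5.3
tool_pos: [0.4902, 0.0443, 0.0188]
orientation: [-166.8, 88.7, 11.4]
force: [-0.5, -0.4, -2.2]
opening: 0.0119
```

```bash
python3 -c "
from go import *
take('wrist','w3')
tray(-.07)"
```

```text
in tray [[-79.2   0.1]]
clock 5.35 tcp [0.4895 0.0441 0.0187] zyaw 178.15 toolR [[0.022, -0.032, -0.999], [0.004, -0.999, 0.032], [-1.0, -0.005, -0.022]]
shift [ 0.4  0.1 -9.2] turn about tool x 0.05 j6 [ 28.4 -30.8] F [ 0.17 -0.55 -2.09] M [0.051 0.064 0.044] open 0.0118
```

View pics/w3.png

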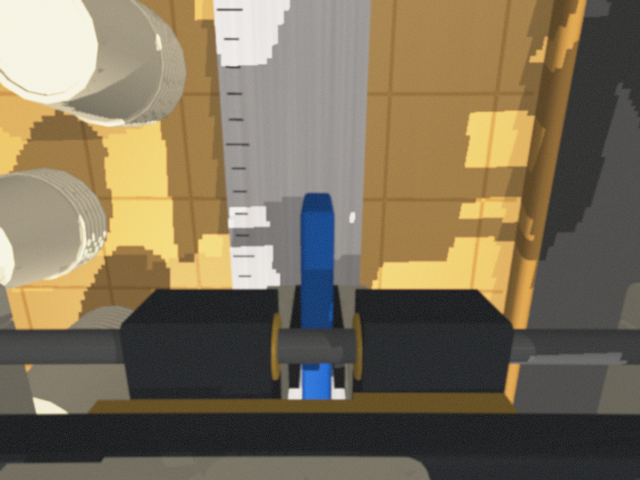

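The ruler is held square at the grip (302–333) with its pushing edge at columns 217–232, still clear of the cups. Checking edge yaw against the tray rim.

```bash
python3 -c "
from go import *
s=load('w3');f=s['frame']
g=cv2.cvtColor(f,cv2.COLOR_BGR2HSV)[:,:,1].astype(int)
for nm,rng,z in(('front',range(195,250),.010),('back',range(340,380),.0095)):
  uv=[]
  for v in range(20,285,12):
    r=g[v,list(rng)];d=np.abs(np.diff(cv2.blur(r[None].astype(np.float32),(3,1))[0]));k=int(d.argmax());uv.append((rng[k]+.5,v))
  P=onz(s,uv,np.full(len(uv),z));q=inv(TR,P)
  m=np.polyfit(q[:,1],q[:,0],1);r=q[:,0]-np.polyval(m,q[:,1]);k=abs(r)<.002
  m=np.polyfit(q[k,1],q[k,0],1);print(nm,k.sum(),'rel yaw',-np.degrees(np.arctan(m[0])),'x at y0',m[1])
"
```

```text
front 23 rel yaw -0.12088951244221045 x at y0 -0.03892237568440807
back 23 rel yaw -0.19452871847112416 x at y0 -0.099578432324265
```

>>> {"api": "arm_command", "payload": {
  "commands": [0.5,0,-6,0,0,0,0,-6,0,0,0.5,0,-6,0,0,0,0,-6,0,0,0.5,0,-6,0,0]
}}

```text
clock: 5.98
tool_pos: [0.5194, 0.0426, 0.0175]
orientation: [-167.9, 88.9, 10.2]
force: [-2.3, -0.0, -0.4]
opening: 0.0117
```

```bash
python3 -c "
from go import *
tray(0)"
```

```text
in tray [[-49.3  -0.5]]
clock 5.975 tcp [0.5194 0.0426 0.0175] zyaw 178.14 toolR [[0.019, -0.032, -0.999], [0.003, -0.999, 0.032], [-1.0, -0.004, -0.019]]
shift [ -0.1  -0.5 -49.3] turn about tool x 0.04 j6 [ 26.5 -28.8] F [-2.34 -0.01 -0.43] M [ 0.201  0.737 -0.041] open 0.0117
```

>>> {"api": "arm_command", "payload": {
  "commands": [0,0,-6,0,0,0,0,-6,0,0,0,0,-6,0,0,0,0,-6,0,0,0,0,-6,0,0]
}}

```text
clock: 6.6
tool_pos: [0.5506, 0.0411, 0.0176]
orientation: [-168.7, 89.0, 9.4]
force: [-3.3, -0.6, -1.8]
opening: 0.0118
```

```bash
python3 -c "
from go import *
tray(0)"
```

```text
in tray [[-18.1  -0.9]]
clock 6.6 tcp [0.5506 0.0411 0.0176] zyaw 178.13 toolR [[0.017, -0.033, -0.999], [0.003, -0.999, 0.033], [-1.0, -0.003, -0.017]]
shift [ -0.6  -0.9 -18.1] turn about tool x 0.03 j6 [ 24.8 -27. ] F [-3.26 -0.61 -1.76] M [0.151 0.995 0.033] open 0.0118
```

>>> {"api": "arm_command", "payload": {
  "commands": [0,-0.5,-4,0,0,0,0,-4,0,0,0,0,-4,0,0,0,0,-3,0,0]
}}

```text
clock: 7.1
tool_pos: [0.5662, 0.041, 0.0176]
orientation: [-169.0, 89.0, 9.1]
force: [-1.8, 0.5, -2.1]
opening: 0.0121
```

```bash
python3 -c "
from go import *
tray(0)
take('scene','sc2')
f=load('sc2')['frame'][155:335,180:445];save('c2',cv2.resize(f,None,fx=3,fy=3,interpolation=cv2.INTER_CUBIC))"
```

```text
in tray [[-2.5 -0.5]]
clock 7.1 tcp [0.5662 0.041  0.0176] zyaw 178.11 toolR [[0.016, -0.033, -0.999], [0.003, -0.999, 0.033], [-1.0, -0.003, -0.016]]
shift [-0.9 -0.5 -2.5] turn about tool x 0.01 j6 [ 24.1 -26.3] F [-1.78  0.45 -2.15] M [0.168 1.064 0.06 ] open 0.0121
```

View pics/c2.png

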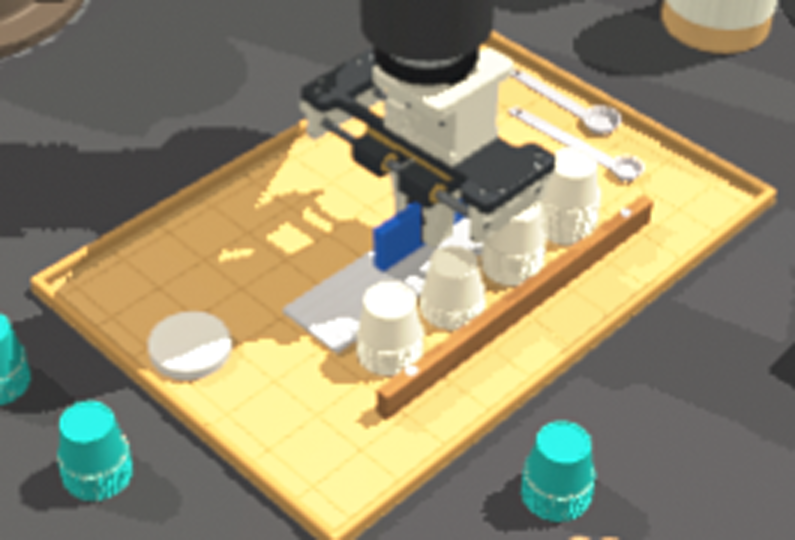

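All four stacks stand upright in a line along the edge, about 1 cm from the rail (bases near crop (388,370)…(572,240)), and the gripper is clear of them. Creeping on.

>>> {"api": "arm_command", "payload": {
  "commands": [0,0,-2,0,0,0,0,-2,0,0]
}}

```text
clock: 7.4
tool_pos: [0.5706, 0.0408, 0.0177]
orientation: [-169.1, 89.0, 9.0]
force: [-2.3, 0.2, -1.5]
opening: 0.012
```

>>> {"api": "arm_command", "payload": {
  "commands": [0,0,-1.5,0,0,0,0,-1.5,0,0]
}}

```text
clock: 7.65
tool_pos: [0.5737, 0.0407, 0.0177]
orientation: [-169.3, 89.1, 8.8]
force: [-3.1, 0.1, -1.6]
opening: 0.0118
```

>>> {"api": "arm_command", "payload": {
  "commands": [0,0,-1.5,0,0]
}}

```text
clock: 7.78
tool_pos: [0.5753, 0.0407, 0.0177]
orientation: [-169.2, 89.1, 8.9]
force: [-2.2, -0.2, -1.4]
opening: 0.0121
```

>>> {"api": "arm_command", "payload": {
  "commands": [0,0,-1.5,0,0]
}}

```text
clock: 7.9
tool_pos: [0.5768, 0.0406, 0.0176]
orientation: [-169.4, 89.1, 8.7]
force: [-5.9, 0.3, 1.2]
opening: 0.0115
```

>>> {"api": "arm_command", "payload": {
  "commands": [0,0,0,0,0]
}}

```text
clock: 8.02
tool_pos: [0.5767, 0.0405, 0.0176]
orientation: [-169.5, 89.1, 8.6]
force: [-3.3, 0.5, -0.9]
opening: 0.0118
```

>>> {"api": "arm_command", "payload": {
  "commands": [0,0,-0.4,0,0]
}}

```text
clock: 8.15
tool_pos: [0.5768, 0.0405, 0.0176]
orientation: [-169.6, 89.1, 8.5]
force: [-5.1, 0.7, 1.1]
opening: 0.0117
```

>>> {"api": "arm_command", "payload": {
  "commands": [0,0,-0.6,0,0]
}}

```text
clock: 8.28
tool_pos: [0.5767, 0.0405, 0.0176]
orientation: [-169.4, 89.2, 8.7]
force: [-6.7, 1.8, 1.4]
opening: 0.0119
```

>>> {"api": "arm_command", "payload": {
  "commands": [0,0,-0.6,0,0]
}}

```text
clock: 8.4
tool_pos: [0.5768, 0.0405, 0.0176]
orientation: [-169.1, 89.2, 9.0]
force: [-5.6, 1.6, 0.8]
opening: 0.012
```

>>> {"api": "arm_command", "payload": {
  "commands": [0,0,-0.6,0,0]
}}

```text
clock: 8.52
tool_pos: [0.5768, 0.0405, 0.0177]
orientation: [-168.9, 89.3, 9.2]
force: [-5.7, 0.9, 1.8]
opening: 0.0118
```

>>> {"api": "arm_command", "payload": {
  "commands": [0,0,-0.9,0,0,0,0,-0.9,0,0]
}}

```text
clock: 8.78
tool_pos: [0.5768, 0.0404, 0.0176]
orientation: [-167.7, 89.4, 10.4]
force: [-6.6, 1.2, 2.6]
opening: 0.0116
```

```bash
python3 -c "
from go import *
tray(.01)
take('scene','sc3');take('side','sd3')
a=load('sc3')['frame'][195:305,285:405];b=load('sd3')['frame'][170:290,225:400]
save('c3',np.vstack([cv2.resize(a,(600,550),interpolation=cv2.INTER_CUBIC)]));save('c3b',cv2.resize(b,(700,480),interpolation=cv2.INTER_CUBIC))
o=get_obs();print(o['force'],o['moment'],o['orientation'])"
```

```text
in tray [[ 8.1 -0.8]]
clock 8.775 tcp [0.5768 0.0404 0.0176] zyaw 178.11 toolR [[0.01, -0.033, -0.999], [0.002, -0.999, 0.033], [-1.0, -0.002, -0.01]]
shift [-0.8 -0.8 -1.9] turn about tool x 0.01 j6 [ 23.5 -25.5] F [-6.63  1.21  2.57] M [0.882 2.479 0.162] open 0.0116
[-6.91604981  1.63553533  1.78882517] [0.83670974 2.48272269 0.2280267 ] [-167.87941325   89.4315118    10.23612754]
```

View pics/c3.png

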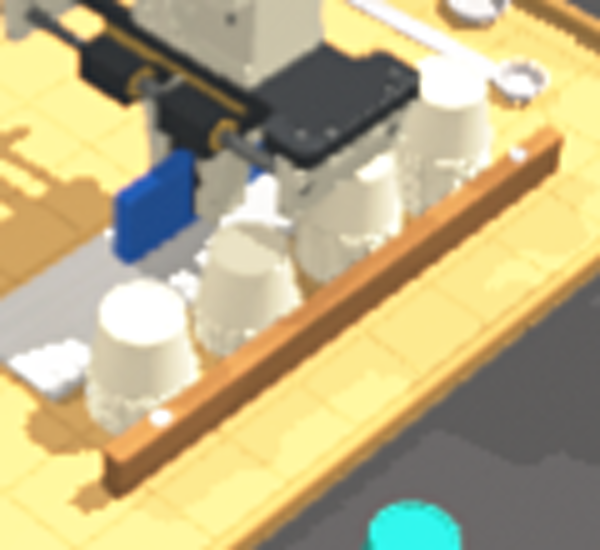

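The crop shows all four stacks up against the rail and upright. Pressing to about 10 N.

>>> {"api": "arm_command", "payload": {
  "commands": [0,0,-1.2,0,0,0,0,-1.2,0,0]
}}

```text
clock: 9.12
tool_pos: [0.5769, 0.0403, 0.0175]
orientation: [-165.3, 89.6, 12.8]
force: [-7.4, 2.3, 1.5]
opening: 0.012
```

```bash
python3 -c "
from go import *
tray(.01)"
```

```text
in tray [[ 8.2 -0.9]]
clock 9.125 tcp [0.5769 0.0403 0.0175] zyaw 178.10 toolR [[0.006, -0.033, -0.999], [0.001, -0.999, 0.033], [-1.0, -0.002, -0.006]]
shift [-1.  -0.9 -1.8] turn about tool x -0.00 j6 [ 23.4 -25.4] F [-7.39  2.28  1.47] M [0.995 2.71  0.191] open 0.012
```

View pics/c3b.png

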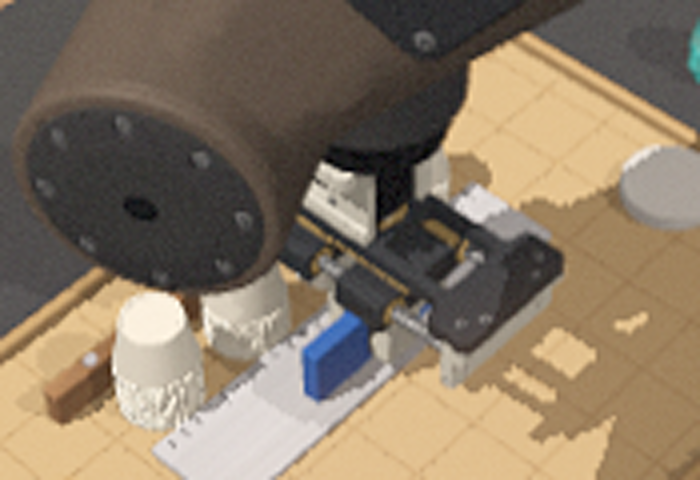

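>>> {"api": "arm_command", "payload": {
  "commands": [0,-0.3,-1.6,0,0]
}}

```text
clock: 9.25
tool_pos: [0.5769, 0.0402, 0.0174]
orientation: [-164.5, 89.8, 13.5]
force: [-10.0, 1.8, 4.6]
opening: 0.0115
```

>>> {"api": "arm_command", "payload": {
  "commands": [0,-0.3,-1.6,0,0]
}}

```text
clock: 9.38
tool_pos: [0.5769, 0.0402, 0.0173]
orientation: [-159.1, 90.0, 19.0]
force: [-8.9, 1.2, 5.5]
opening: 0.0118
```

>>> {"api": "arm_command", "payload": {
  "commands": [0,-0.3,-1.7,0,0,0,-0.3,-1.7,0,0]
}}

```text
clock: 9.62
tool_pos: [0.577, 0.0401, 0.0174]
orientation: [10.4, 89.7, -171.6]
force: [-9.4, 2.3, 6.3]
opening: 0.0121
```

```bash
python3 -c "
from go import *
tray(.01)"
```

```text
in tray [[ 8.3 -1.1]]
clock 9.625 tcp [0.577  0.0401 0.0174] zyaw 178.03 toolR [[-0.005, -0.034, -0.999], [-0.001, -0.999, 0.034], [-1.0, 0.001, 0.005]]
shift [-1.1 -1.1 -1.7] turn about tool x -0.07 j6 [ 23.3 -25.2] F [-9.4   2.25  6.28] M [0.966 3.48  0.153] open 0.0121
```

>>> {"api": "arm_command", "payload": {
  "commands": [-0.5,-0.2,-1.7,0,0,-0.5,-0.2,-1.7,0,0]
}}

```text
clock: 9.88
tool_pos: [0.577, 0.0401, 0.0177]
orientation: [8.8, 89.4, -173.2]
force: [-6.9, 1.3, 0.3]
opening: 0.0117
```

>>> {"api": "arm_command", "payload": {
  "commands": [-0.3,-0.2,-1.7,0,0,-0.3,-0.2,-1.7,0,0]
}}

```text
clock: 10.12
tool_pos: [0.5771, 0.04, 0.0178]
orientation: [8.8, 89.1, -173.3]
force: [-8.9, 2.4, 3.7]
opening: 0.012
```

>>> {"api": "arm_command", "payload": {
  "commands": [-0.3,-0.2,-1.7,0,0,-0.3,-0.2,-1.7,0,0]
}}

```text
clock: 10.38
tool_pos: [0.5772, 0.0401, 0.0181]
orientation: [8.6, 88.8, -173.5]
force: [-8.0, 0.6, 3.1]
opening: 0.0121
```

```bash
python3 -c "
from go import *
tray(.01)
take('wrist','w4');take('scene','sc4')"
```

```text
in tray [[ 8.5 -1.1]]
clock 10.375 tcp [0.5772 0.0401 0.0181] zyaw 177.89 toolR [[-0.021, -0.037, -0.999], [-0.002, -0.999, 0.037], [-1.0, 0.003, 0.021]]
shift [-0.4 -1.1 -1.5] turn about tool x -0.21 j6 [ 23.1 -24.8] F [-8.01  0.65  3.07] M [1.119 3.055 0.255] open 0.0121
```

View pics/w4.png

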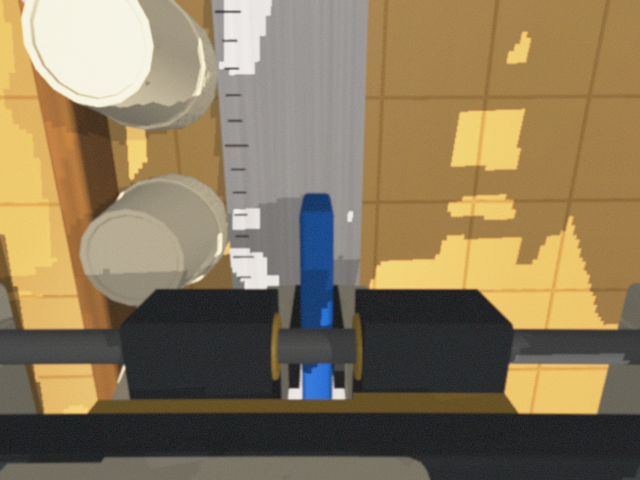

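```bash
python3 -c "
from go import *
s=load('w4');f=s['frame'];h=cv2.cvtColor(f,cv2.COLOR_BGR2HSV)
for v in (110,130,145,155,165,172,350,380,395): print(v,[(u,int(h[v,u,0]),int(h[v,u,2])) for u in range(84,146,3)])
e=onz(s,[(217.5,10),(222,110),(231,250)],np.full(3,.008));print('edge',(inv(TR,e)*1e3).round(1).tolist())
"
```

```text
110 [(84, 14, 74), (87, 16, 73), (90, 15, 73), (93, 16, 80), (96, 22, 103), (99, 22, 114), (102, 22, 114), (105, 22, 120), (108, 20, 118), (111, 20, 115), (114, 20, 118), (117, 21, 117), (120, 23, 119), (123, 22, 118), (126, 22, 119), (129, 21, 122), (132, 21, 125), (135, 21, 123), (138, 21, 122), (141, 22, 128), (144, 20, 128)]
130 [(84, 14, 74), (87, 14, 73), (90, 12, 73), (93, 12, 72), (96, 17, 72), (99, 14, 72), (102, 12, 74), (105, 14, 76), (108, 15, 85), (111, 19, 131), (114, 18, 132), (117, 18, 131), (120, 18, 131), (123, 18, 130), (126, 19, 179), (129, 20, 229), (132, 20, 231), (135, 20, 230), (138, 20, 229), (141, 20, 227), (144, 19, 204)]
145 [(84, 15, 94), (87, 15, 96), (90, 15, 94), (93, 16, 90), (96, 15, 86), (99, 16, 92), (102, 14, 89), (105, 14, 90), (108, 14, 90), (111, 16, 121), (114, 18, 161), (117, 18, 159), (120, 18, 155), (123, 18, 153), (126, 18, 177), (129, 22, 242), (132, 22, 242), (135, 23, 242), (138, 23, 242), (141, 22, 242), (144, 22, 242)]
155 [(84, 14, 95), (87, 13, 93), (90, 13, 96), (93, 14, 90), (96, 14, 93), (99, 15, 91), (102, 14, 89), (105, 14, 90)
[... 1194 characters left out ...]
232), (87, 20, 234), (90, 20, 233), (93, 18, 219), (96, 15, 169), (99, 15, 171), (102, 15, 167), (105, 15, 164), (108, 15, 166), (111, 16, 168), (114, 15, 169), (117, 17, 183), (120, 20, 169), (123, 19, 129), (126, 21, 111), (129, 96, 47), (132, 90, 46), (135, 128, 48), (138, 90, 40), (141, 98, 49), (144, 120, 47)]
395 [(84, 20, 232), (87, 20, 233), (90, 20, 234), (93, 20, 233), (96, 18, 218), (99, 15, 171), (102, 15, 169), (105, 15, 167), (108, 15, 162), (111, 15, 160), (114, 18, 132), (117, 21, 127), (120, 23, 129), (123, 19, 129), (126, 19, 129), (129, 15, 87), (132, 114, 42), (135, 90, 38), (138, 107, 44), (141, 90, 39), (144, 135, 41)]
edge [[45.3, -121.9], [46.4, -85.2], [46.7, -23.8]]
```

```bash
python3 -c "
from go import *
s=load('w4');f=s['frame']
g=cv2.cvtColor(f,cv2.COLOR_BGR2HSV)[:,:,1].astype(int)
uv=[]
for v in range(10,285,8):
    r=np.arange(205,250);d=np.abs(np.diff(cv2.blur(g[v,r][None].astype(np.float32),(3,1))[0]));uv.append((r[int(d.argmax())]+.5,v))
q=inv(TR,onz(s,uv,np.full(len(uv),.008)))*1e3
k=np.ones(len(q),bool)
for _ in range(4):
    m=np.polyfit(q[k,1],q[k,0],1);k=abs(q[:,0]-np.polyval(m,q[:,1]))<1
print(k.sum(),m,-np.degrees(np.arctan(m[0])))
R=inv(TR,onz(s,[(109,130),(110.5,145),(112.5,155),(114,165),(115.5,172)],np.full(5,.004)))*1e3
print(R.round(1).tolist(),'gap',(R[:,0]-np.polyval(m,R[:,1])).round(1))
# rail top front edge in scene4 near both ends
"
```

```text
35 [-1.13398053e-03  4.74318484e+01] 0.06497227038548396
[[96.0, -77.2], [96.4, -71.0], [96.2, -66.7], [96.2, -62.4], [96.0, -59.4]] gap [48.5 48.9 48.7 48.7 48.5]
```

Near the −y end the gap between ruler edge and rail measures 48.6 mm, against a cup diameter of 48 mm, and the edge is parallel to the rail. All stacks are seated. One more short hold nearer 10 N.

>>> {"api": "arm_command", "payload": {
  "commands": [-0.2,-0.1,-1.9,0,0,-0.2,-0.1,-1.9,0,0]
}}

```text
clock: 10.72
tool_pos: [0.5772, 0.04, 0.0183]
orientation: [8.1, 88.4, -174.0]
force: [-10.7, 2.3, 5.6]
opening: 0.0117
```

>>> {"api": "arm_command", "payload": {
  "commands": [-0.2,-0.1,-2.0,0,0,-0.2,-0.1,-2.0,0,0]
}}

```text
clock: 10.98
tool_pos: [0.5773, 0.04, 0.0185]
orientation: [7.7, 88.1, -174.4]
force: [-10.4, 3.4, 6.5]
opening: 0.0118
```

>>> {"api": "arm_command", "payload": {
  "commands": [-0.2,-0.1,-2.0,0,0,-0.2,-0.1,-2.0,0,0]
}}

```text
clock: 11.22
tool_pos: [0.5774, 0.04, 0.0188]
orientation: [7.5, 87.7, -174.7]
force: [-10.6, 2.3, 5.7]
opening: 0.0117
```

>>> {"api": "arm_command", "payload": {
  "commands": [0,0,3,0,0,0,0,5,0,0,0,0,8,0,0,0,0,8,0,0,0,0,8,0,0]
}}

```text
clock: 11.85
tool_pos: [0.5467, 0.042, 0.0209]
orientation: [6.0, 88.0, -176.2]
force: [0.1, 0.3, -2.0]
opening: 0.0116
```

>>> {"api": "arm_command", "payload": {
  "commands": [0.5,0,8,0,0,0,0,8,0,0,0,0,0,0,0]
}}

```text
clock: 12.22
tool_pos: [0.5288, 0.0427, 0.0212]
orientation: [5.8, 88.0, -176.3]
force: [-0.4, 0.4, -2.3]
opening: 0.0118
```

```bash
python3 -c "
from go import *
tray(-.042,z=.0165)"
```

```text
in tray [[-39.9  -0.1]]
clock 12.225 tcp [0.5288 0.0427 0.0212] zyaw 177.84 toolR [[-0.034, -0.038, -0.999], [-0.002, -0.999, 0.038], [-0.999, 0.003, 0.034]]
shift [ 4.7 -0.1  1.9] turn about tool x -0.26 j6 [ 25.3 -26.6] F [-0.38  0.41 -2.25] M [ 0.098 -0.168 -0.003] open 0.0118
```

>>> {"api": "arm_command", "payload": {
  "commands": [2,0,0,0,0,1,0,0,0,0]
}}

```text
clock: 12.48
tool_pos: [0.5292, 0.0428, 0.0183]
orientation: [5.7, 88.1, -176.4]
force: [-1.2, -0.8, 1.3]
opening: 0.0116
```

>>> {"api": "arm_command", "payload": {
  "commands": [1,0,0,0,0]
}}

```text
clock: 12.6
tool_pos: [0.5292, 0.0427, 0.0177]
orientation: [6.1, 88.1, -176.0]
force: [-7.3, 1.1, 15.9]
opening: 0.0118
```

Front edge is on the floor. Easing up slightly and opening the fingers.

>>> {"api": "arm_command", "payload": {
  "commands": [-0.4,0,0,0,0,0,0,0,0,20,0,0,0,0,30,0,0,0,0,30]
}}

```text
clock: 13.1
tool_pos: [0.5302, 0.0429, 0.0182]
orientation: [5.8, 88.1, -176.3]
force: [0.1, 1.0, 0.8]
opening: 0.0253
```

```bash
python3 -c "
from go import *
tray(-.04)"
```

```text
in tray [[-38.5   0.2]]
clock 13.1 tcp [0.5302 0.0429 0.0182] zyaw 177.87 toolR [[-0.032, -0.037, -0.999], [-0.002, -0.999, 0.037], [-0.999, 0.003, 0.032]]
shift [-0.3  0.2  1.5] turn about tool x -0.23 j6 [ 25.2 -26.6] F [0.09 0.99 0.84] M [ 0.139 -0.103 -0.024] open 0.0253
```

>>> {"api": "arm_command", "payload": {
  "commands": [-15,0,0.5,0,30,-15,0,0.5,0,30,-25,0,1,0,30,-50,0,0,0,30,-50,0,0,0,30]
}}

```text
clock: 13.72
tool_pos: [0.5315, 0.0426, 0.1787]
orientation: [8.5, 87.9, -173.6]
force: [1.5, -0.1, -0.1]
opening: 0.0257
```

>>> {"api": "arm_command", "payload": {
  "commands": [-30,0,30,0,30,-30,0,30,0,30,0,0,0,0,30]
}}

```text
clock: 14.1
tool_pos: [0.4742, 0.0453, 0.2512]
orientation: [0.8, 88.6, 178.7]
force: [-0.1, -0.3, 0.3]
opening: 0.0263
```

```bash
python3 -c "
from go import *
take('wrist','w5');take('scene','sc5')
f=load('sc5')['frame'][155:335,180:445];save('c5',cv2.resize(f,None,fx=3,fy=3,interpolation=cv2.INTER_CUBIC))
plan([.5,.04,.2],-2)"
```

```text
clock 14.2 tcp [0.4743 0.0451 0.2483] zyaw 177.85 toolR [[-0.029, -0.038, -0.999], [-0.001, -0.999, 0.038], [-1.0, 0.002, 0.029]]
shift [ 47.6   4.1 -27.2] turn about tool x -0.15 j6 [ 28.5 -30.4] F [-0.14  1.02 -0.02] M [ 0.065 -0.166  0.004] open 0.0259
```

View pics/c5.png

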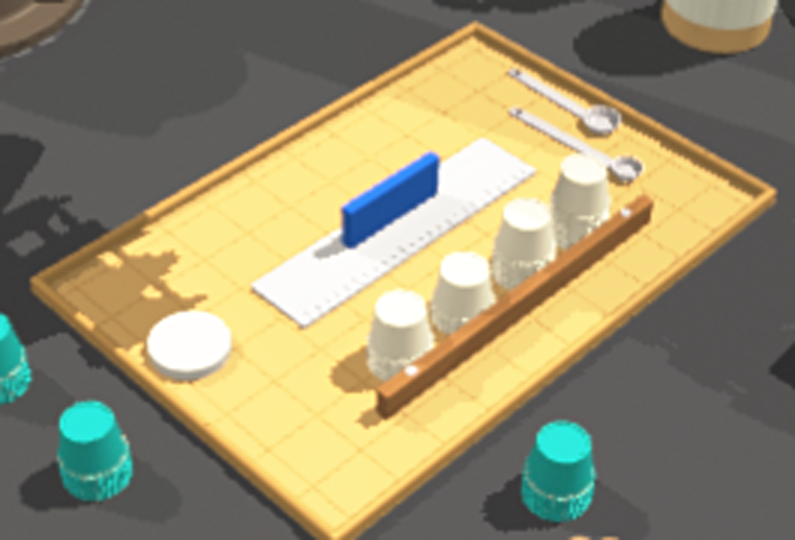

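The stacks stand upright in a line at the rail. The ruler lies flat about 5 cm back, and the bystanders sit where they were. Handing in.

```bash
python3 -c "
from plant import *
print(close_job())"
```

```text
the job is handed in; nothing more can be done
None
```

I held the ruler by its blue grip and pushed all four stacks in one line against the rail. I then drew it back about 48 mm, set it flat on the tray floor, released it and moved the arm clear. The job was handed in at about 14 s.

**Pressing force:** readings during the press were mostly 7–10 N. For the last half second they were about 10.5 N, with a highest reading of 10.7 N. I only read the force at the end of each call, so a short peak between readings could have gone unseen.

**Contact with the rail:** near the −y end the gap between ruler edge and rail was 48.6 mm, against a stack diameter of 48 mm, and the edge was parallel to the rail. At the other end I judged contact only from the picture and from the push stalling.

**Final picture:** all four stacks stand upright in a row at the rail, the ruler lies flat, and the spoons and lid sit where they were. The picture limit kept me from viewing a last wrist view.

**Imperfections:**
- The tool tilted up to about 2° during the press.
- The ruler met the floor with a brief 16 N as I set it down.
- The two cameras disagreed on the rail's position by about 8 mm; the position felt by pushing matched the wrist camera.

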